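# Centre a half-sprayed finial on the turntable, then turn its bare side to the front

### The job

The wooden finial on the small finishing turntable is sprayed white on one side only and stands off centre. With gentle fingertip taps, low down where it will not tip, nudge it to the middle of the plate, inside the smallest ring and clear of its line; then push the turntable round - the ball handles are there for that - until the finial's bare wood side faces straight to the front edge of the table, where the robot stands. The finial is not to be gripped, lifted or tipped, and the spray can, the all-white finial and the brush stay where they are.

Things in the scene. Friction and masses are not known exactly. Their poses are not given: they have to be found in the camera images.
- finial: Loose turned wooden finial, 62 mm tall, about 0.18 kg, upright on the plate. Origin: centre of its underside (29 mm diameter), z up its axis. Foot flange 44 mm diameter, widest 6 to 9 mm up, ends 13 mm up; neck 17 mm; ball 36 mm diameter centred 44 mm up. Slides at 1 to 3 N pushed on the flange, tips if pushed higher; over 15 N is too hard. Its -x half is bare wood, its +x half white.
- finial_bare_side (a point): Point on the ball in the middle of the bare wood side, 18 mm from the finial's axis towards its own -x, 44 mm above its underside. Moves with the finial.
- plate_center (a point): Centre of the plate's top face, on the turning axis; fixed, 70 mm above the table. The plate is a dark steel disc, 116 mm diameter, with thin bright rings flush in its face: the smallest 56 mm inner diameter, the next 84 mm, and a 4 mm centre dot. Below it a round green foot, 140 mm diameter, screwed to the table.
- turntable (a joint): Angle of the plate with its four handles, rad, counter-clockwise from above positive. Turns either way for more than a full turn against slight friction (0.05 N m, about 0.6 N at a handle), stays where it is left, and carries the finial round with it.
- handle_0 (a point): Centre of a black ball knob, 22 mm diameter, on the end of a level steel spoke 8 mm thick; 92 mm from the turning axis and 44 mm above the table, clear of the green foot below. Turns with the plate.
- handle_1 (a point): The same on the next spoke, 90 degrees counter-clockwise from above.
- handle_2 (a point): The same on the spoke opposite handle_0.
- handle_3 (a point): The same on the spoke opposite handle_1.
- front_edge (a point): A fixed point on the front edge of the table; its axes are the world's, its -x points straight out over that edge. The bare side faces the front when the finial's own -x points along this -x. Note: right of the turntable (y from -0.35 to 0.03) the open flap of a big fixed carton leans out to about x = 0.55; pass in front of it or well above.
- spray_can: Bystander: white and grey spray can, 68 mm diameter, 214 mm tall, standing on the table; origin at the centre of its underside.
- white_finial: Bystander: a second finial of the same shape and size, sprayed white all over, standing on the table to dry; origin at the centre of its underside.
- paint_brush: Bystander: flat paint brush with a wooden handle, lying on the table, 230 mm long, 50 mm wide, 17 mm thick; origin at its middle.
Mind the look-alikes: they are no part of the job. What is shaped like the finial but turquoise is not meant.

How it is judged:
By the outcome, as a careful person would: the job done as asked, in the order asked, and still so for the second after the job is handed in, with the robot touching nothing.
It also fails if it takes over 54 s, if anything falls off the work surface, if the arm or the gripper's body presses on something with over 40 N, if the wrist force passes 120 N, or if a joint passes its speed limit or range.

### The arm

A 7-joint arm with a two-finger parallel gripper is mounted at the origin on a cart in front of the work surface, level with it; the furniture and walls round the work are solid. World frame = base frame: x ahead of the robot, y to its left, z up, the work surface at z = 0. Lengths are in m, angles in rad, forces in N, time in s.
With the tool pointing down it reaches from about 0.425 to 0.925 m from the base axis. Payload 6.8 kg.
Tool frame: the origin (TCP) lies midway between the tips of the shut fingers; the grasp point (between the pads) lies 19 mm behind it; z points along the fingers, y is the line along which they close (so a half turn about z gives the same grasp; the last joint's range is limited). The gripper opens to 85 mm and grips with 20 to 120 N. Pads are 22 mm wide; open, the fingers measure 114 mm over their backs; the gripper's body (76 mm by 85 mm) begins 54 mm behind the grasp point. The pads swing forward as they close: fully open they stand 13 mm farther back than shut.
Start: joints at [-1.382, 0.477, 0.022, 1.555, -0.011, 1.109, -0.083], TCP at [0.197, 0.646, 0.231] pointing down, gripper open.
Joint ranges: [-2.96, 2.96], [-0.34, 2.1], [-1.41, 1.46], [0.24, 2.44], [-1.37, 4.51], [0.17, 1.92], [-2.96, 2.96]. Speed limits (rad/s): [2.39, 2.39, 3.14, 3.14, 3.14, 3.14, 3.14].

### API

Orientations are given as a rotation vector (axis times angle).
In Python, from bench import r gives the robot as it stands.
- The arm moves only by the tool servo_tool, never from a script. Its arguments are lists of equal length, an entry for each row: "turn": the turn, a rotation vector about the world's x, y, z in units of 5 degrees (1.0 is 5 degrees), a list of three; "slide": the shift along the world's x, y, z in units of 30 mm (1.0 is 30 mm), a list of three; "hand": the opening, from 0 (shut) to 1 (fully open). In form: {"turn": [[rx, ry, rz], ...], "slide": [[dx, dy, dz], ...], "hand": [hand, ...]}. A call has 1 to 8 rows; each row is the pose to reach, as a shift and turn from the pose commanded when the call began; what a row does not reach only later rows make up. A row lasts 1/8 s, in which the tool goes at most 62.5 mm and 10.7 degrees, less where a joint would pass 70% of its speed; a pose out of reach is approached as far as the arm can. A call with a gripper value outside its range is refused whole. The fingers move at their own pace and stop on an object; "squeeze" is the grip in N (left out, the last holds). Time passes only in rows, so rows that repeat a pose let the fingers close. It gives the time, the measured TCP pose, the force, the opening and the grip force at its end, in the units of the state.
- r.get_obs(): the state, without advancing time (a new reading comes with each control period).
- r.grab_frame(name): name is "scene" or "top"; returns (picture, depth): 384x512x3 uint8, red, green, blue; 384x512 float32, m along the optical axis (not along the pixel's ray), 0 where there is no reading.
- r.get_calibration(name): a dict with "fovy" (degrees; the focal length in pixels is half the picture's height over the tangent of half this angle, whatever the lens; pixels are square), "cx", "cy" (the principal point, pixels), "R" (3x3) and "t" (3): a world point X has camera coordinates R X + t. Camera axes: x right, y down, z forward; pixel columns grow to the right and rows downward; lengths in m; the calibration is good to about 2 mm. A picture is of the moment at which its call begins. get_calibration takes no time and is no camera call.
- r.hand_in(): hands the job in; it is judged then, once.
The state is a dict: "clock": time; "joints": joint angles; "qvel": joint speeds; "tau": joint torques, N m; "tcp_pos": TCP position; "orientation": TCP orientation; "contact_force": force on the tool from outside, world axes, zero at the start; "moment": the same for the moment, N m; "grip_width": finger opening in m; "gripper_force": force on a finger pad.
Only numpy, scipy, OpenCV 4.12 (cv2) and the standard library are available. Lean on these libraries where they do the work, as an engineer would, in place of code of your own. Each camera call takes 0.05 s, during which the arm holds its last target. There are 200 camera calls.

## Working session

There is one attempt and no reset: what is moved stays moved. The work goes in short steps, Python scripts to look and compute and a tool call to move; the robot and the scene stay as the last step left them, time stands still between calls to the robot, and variables do not carry over. Pictures are saved under pics/ and viewed, at most 10 in all, crops included, and the job is handed in when it is done.

Besides the shell and the picture viewer there is one more tool, called after "Call:" as a command line: name --argument value ..., lists and objects as JSON in quotes. servo_tool: Moves the arm, as the interface text tells. Its arguments: {"type":"object","properties":{"turn":{"type":"array"},"slide":{"type":"array"},"hand":{"type":"array"},"squeeze":{"type":"number"}},"required":["turn","slide","hand"]}

```bash
mkdir -p pics; cat > h.py <<'E'
import numpy as np,cv2
from bench import r
def K(n):
    c=r.get_calibration(n); f=192/np.tan(np.radians(c['fovy'])/2); return f,c['cx'],c['cy'],np.array(c['R']),np.array(c['t'])
def ray(n,u,v,z):
    f,cx,cy,R,t=K(n); d=R.T@np.array([(u-cx)/f,(v-cy)/f,1]); o=-R.T@t
    return o+d*(z-o[2])/d[2]
def proj(n,X):
    f,cx,cy,R,t=K(n); p=R@np.array(X)+t; return np.array([cx+f*p[0]/p[2],cy+f*p[1]/p[2]])
E
python3 - <<'E'
from h import *
for n in("scene","top"):
    im,d=r.grab_frame(n); np.savez(f'pics/{n}0.npz',im=im,d=d); cv2.imwrite(f'pics/{n}0.png',im[:,:,::-1])
    f,cx,cy,R,t=K(n); print(n,f,cx,cy,-R.T@t,R.round(2).tolist())
print(r.get_obs())
E
```

```text
scene 489.1635598908796 251.0789024400653 185.8751267215427 [ 0.0691137  -0.72921533  1.08187699] [[0.81, -0.58, -0.01], [-0.44, -0.61, -0.66], [0.38, 0.54, -0.75]]
top 473.5057192482443 258.2731289817663 197.0578328021071 [4.78548036e-01 7.73422672e-05 1.41814669e+00] [[-0.02, -1.0, -0.0], [-1.0, 0.02, -0.04], [0.04, 0.0, -1.0]]
{'clock': 0.1, 'joints': array([-1.38210676,  0.47775476,  0.02236123,  1.55635447, -0.01146853,
        1.10927786, -0.08310693]), 'qvel': array([-7.70279359e-05, -1.69107512e-03,  6.41512094e-04, -4.80614937e-03,
       -1.17992101e-03,  5.08237414e-04,  5.44455585e-04]), 'tau': array([ 4.78173999e-03, -5.97754884e+01,  1.61443446e+00, -2.81951666e+01,
        1.29474193e-02,  4.99312286e-03,  4.36838326e-07]), 'tcp_pos': array([0.1972802 , 0.6449733 , 0.23039747]), 'orientation': array([-4.64457148e-01, -3.10697982e+00,  2.61334944e-03]), 'contact_force': array([ 0.56036588, -0.05529166,  0.64315336]), 'moment': array([0.00308115, 0.06187289, 0.04179436]), 'gripper_force': 0.0, 'grip_width': 0.08535721445388499}
```

View pics/scene0.png

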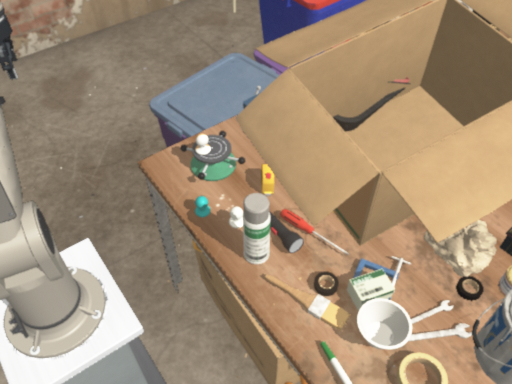

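View pics/top0.png

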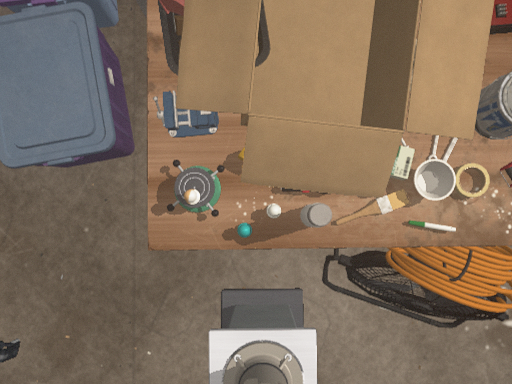

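Top picture: the turntable is at about (196,188), with the finial off centre at (192,197). The white finial (274,211), can (316,215) and brush (370,208) are to its right. Next I'll enlarge it.

```bash
python3 - <<'E'
from h import *
a=np.load('pics/top0.npz')['im'][150:226,156:236]; b=np.load('pics/scene0.npz')['im'][122:186,174:250]
A=cv2.resize(a,(400,380),interpolation=cv2.INTER_CUBIC);B=cv2.resize(b,None,fx=5,fy=5,interpolation=cv2.INTER_CUBIC)
C=np.zeros((380,780,3),np.uint8);C[:,:400]=A;C[:320,400:]=B
cv2.imwrite('pics/crop0.png',C[:,:,::-1])
im=np.load('pics/top0.npz')['im'].astype(int);hsv=cv2.cvtColor(im.astype(np.uint8),cv2.COLOR_RGB2HSV)
# handles: dark blobs
roi=np.zeros(im.shape[:2],np.uint8);roi[150:226,160:230]=1
m=((im.max(2)<50)&(roi>0)).astype(np.uint8)
n,l,s,c=cv2.connectedComponentsWithStats(m)
for i in range(1,n):
    if s[i,4]>8: print('dark',s[i],c[i].round(1),ray('top',*c[i],.044).round(4))
g=((hsv[...,0]>60)&(hsv[...,0]<95)&(hsv[...,1]>90)&(roi>0))
p=np.argwhere(g);print('green',p.min(0),p.max(0))
E
```

```text
green [167 201] [209 219]
```

View pics/crop0.png

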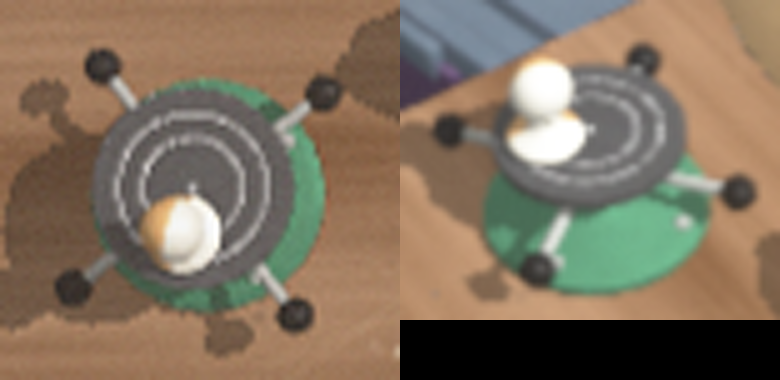

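Crop: the bare side is at upper left of the finial. Knobs are at crop (102,66), (323,93), (72,287) and (295,315), and the centre dot is at (193,188). The finial sits at the dot's front side.

```bash
cat >> h.py <<'E'
from scipy.optimize import least_squares
def cloud(n,im,d):
    f,cx,cy,R,t=K(n); v,u=np.mgrid[:384,:512]; d=d.astype(float)
    P=np.stack([(u-cx)/f*d,(v-cy)/f*d,d],-1); return (P-t)@R
def finial(n,im,d,c):
    """sphere fit from depth, silhouette-free; bare direction from colours"""
    P=cloud(n,im,d); rr=np.hypot(P[...,0]-c[0],P[...,1]-c[1])
    ball=(d>0)&(rr<.075)&(P[...,2]>.100)&(P[...,2]<.145)
    Q=P[ball]; col=im[ball].astype(float)
    s=least_squares(lambda q:np.linalg.norm(Q-q,axis=1)-.018,Q.mean(0)-[0,0,.01],loss='soft_l1',f_scale=.001)
    x=s.x; sat=1-col.min(1)/col.max(1).clip(1); bare=sat>.3
    D=Q-x
    # plane through the axis separating colours
    th=np.radians(np.arange(0,360,1)); sc=[np.mean((D[:,:2]@[np.cos(a),np.sin(a)]>0)==bare) for a in th]
    b=np.array(sc)>=max(sc)-1e-9
    ang=np.degrees(np.angle(np.exp(1j*th[b]).mean()))
    fl=(d>0)&(rr<.075)&(P[...,2]>.0765)&(P[...,2]<.086)
    return dict(ball=x.round(4),n=len(Q),nb=int(bare.sum()),ang=round(ang,1),best=round(max(sc),3),nfl=int(fl.sum()),zrange=(Q[:,2].min().round(3),Q[:,2].max().round(3)),res=np.abs(s.fun).mean().round(4))
E
python3 - <<'E'
from h import *
T=np.load('pics/top0.npz');S=np.load('pics/scene0.npz')
im=T['im'];P=cloud('top',im,T['d'])
pk=[]
for u,v in((176.4,163.2),(220.6,168.6),(170.4,207.4),(215,213)):
    g=im.max(2).astype(int);m=np.zeros_like(g,np.uint8);ui,vi=round(u),round(v)
    w=g[vi-6:vi+7,ui-6:ui+7]; k=(w<85).astype(np.uint8)
    n,l,s,c=cv2.connectedComponentsWithStats(k); i=l[6,6]; cc=c[i]+[ui-6,vi-6]
    X=ray('top',*cc,.044);pk.append(X);print('knob',s[i,4],cc.round(1),X.round(4),'top z',P[vi,ui,2].round(4))
pk=np.array(pk);c=pk.mean(0);print('axis',c.round(4),(pk[0]+pk[3])[:2]/2,(pk[1]+pk[2])[:2]/2,np.linalg.norm(pk-c,axis=1).round(4),np.degrees(np.arctan2(*(pk-c)[:,1::-1].T)).round(1)) 
print('dot',ray('top',193/5+156-.4,188/5+150-.4,.07).round(4),'scene dot',ray('scene',590/5-80+174-.4,129/5+122-.4,.07).round(4))
for n,A in(('top',T),('scene',S)): print(n,finial(n,A['im'],A['d'],c))
E
```

```text
knob 33 [176.  162.8] [0.6439 0.2435 0.044 ] top z 0.0557
knob 33 [220.1 168.2] [0.6262 0.1149 0.044 ] top z 0.0578
knob 41 [170.2 207.2] [0.5149 0.2613 0.044 ] top z 0.0477
knob 31 [214.5 212.6] [0.4973 0.1325 0.044 ] top z 0.0622
axis [0.5706 0.1881 0.044 ] [0.57060773 0.18802932] [0.57050489 0.18809858] [0.092  0.0919 0.092  0.0919] [  37.1  -52.8  127.3 -142.9]
dot [0.5702 0.1873 0.07  ] scene dot [0.5746 0.1874 0.07  ]
top {'ball': array([0.543 , 0.1924, 0.1138]), 'n': 136, 'nb': 49, 'ang': np.float64(78.5), 'best': np.float64(0.919), 'nfl': 67, 'zrange': (np.float64(0.113), np.float64(0.136)), 'res': np.float64(0.0012)}
scene {'ball': array([0.5486, 0.1923, 0.1142]), 'n': 124, 'nb': 10, 'ang': np.float64(59.5), 'best': np.float64(0.952), 'nfl': 86, 'zrange': (np.float64(0.102), np.float64(0.137)), 'res': np.float64(0.0016)}
```

Call:
servo_tool --turn '[[0, 0, 0.2], [0, 0, 0.4], [0, 0, 0.6], [0, 0, 0.8], [0, 0, 1.0], [0, 0, 1.2], [0, 0, 1.4], [0, 0, 1.5]]' --slide '[[1, -1.6, 0], [2, -3.2, 0], [3, -4.9, 0], [4, -6.5, -0.2], [5.1, -8.2, -0.4], [6.2, -9.9, -0.6], [7.3, -11.6, -0.8], [8.4, -13.3, -1]]' --hand '[0, 0, 0, 0, 0, 0, 0, 0]'

```text
clock: 1.1
tcp_pos: [0.4501, 0.2447, 0.2011]
orientation: [0.259, 3.131, 0.0]
contact_force: [0.9, 0.1, 0.5]
grip_width: 0.0001
gripper_force: 0.0
```

Call:
servo_tool --turn '[[0, 0, 0], [0, 0, 0], [0, 0, 0], [0, 0, 0], [0, 0, 0], [0, 0, 0]]' --slide '[[0.5, -0.8, 0], [1.0, -1.4, -1], [1.0, -1.4, -2], [1.0, -1.4, -3.2], [1.0, -1.4, -4.2], [1.0, -1.4, -4.2]]' --hand '[0, 0, 0, 0, 0, 0]'

```text
clock: 1.85
tcp_pos: [0.4776, 0.2035, 0.0734]
orientation: [-0.26, -3.127, 0.005]
contact_force: [-1.1, 0.6, -0.6]
grip_width: -0.0001
gripper_force: 0.0
```

```bash
cat > look.py <<'E'
import sys
from h import *
tag=sys.argv[1]
for n in("scene","top"):
    im,d=r.grab_frame(n); np.savez(f'pics/{n}{tag}.npz',im=im,d=d)
    try: print(n,finial(n,im,d,(.571,.188)))
    except Exception as e: print(n,e)
    if n=='scene': B=cv2.resize(im[102:186,170:250],None,fx=4.5,fy=4.5,interpolation=cv2.INTER_CUBIC)
    else: A=cv2.resize(im[145:231,151:241],None,fx=4.4,fy=4.4,interpolation=cv2.INTER_CUBIC)
C=np.zeros((390,780,3),np.uint8);C[:A.shape[0],:A.shape[1]]=A;C[:B.shape[0],400:400+B.shape[1]]=B
cv2.imwrite(f'pics/crop{tag}.png',C[:,:,::-1])
o=r.get_obs();print(o['clock'],o['tcp_pos'].round(4),o['orientation'].round(3),o['contact_force'].round(2))
E
python3 look.py 1
```

```text
scene {'ball': array([0.5485, 0.1926, 0.1144]), 'n': 125, 'nb': 11, 'ang': np.float64(64.0), 'best': np.float64(0.96), 'nfl': 92, 'zrange': (np.float64(0.104), np.float64(0.144)), 'res': np.float64(0.0018)}
top {'ball': array([0.5428, 0.1926, 0.1144]), 'n': 135, 'nb': 48, 'ang': np.float64(81.0), 'best': np.float64(0.948), 'nfl': 77, 'zrange': (np.float64(0.115), np.float64(0.136)), 'res': np.float64(0.0014)}
1.95 [0.4796 0.2046 0.0758] [ 0.26   3.131 -0.   ] [ 0.44  0.39 -0.52]
```

View pics/crop1.png

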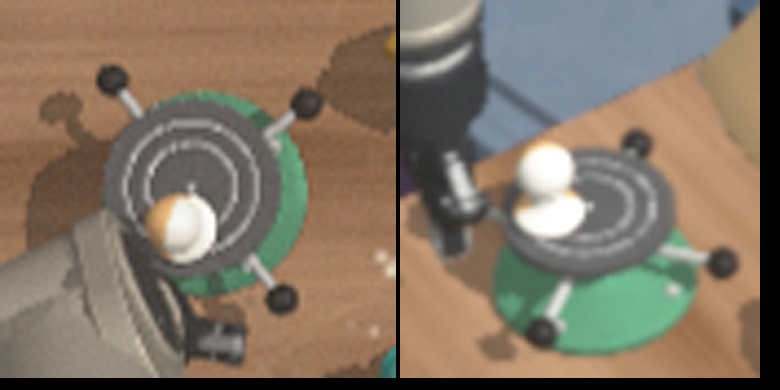

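The fingers are down in front of the finial, at left crop about (200,330), and clear of everything. Next is a gentle push along +x.

Call:
servo_tool --turn '[[0, 0, 0], [0, 0, 0], [0, 0, 0], [0, 0, 0], [0, 0, 0], [0, 0, 0], [0, 0, 0], [0, 0, 0]]' --slide '[[0.25, -0.04, -0.08], [0.5, -0.08, -0.08], [0.7, -0.12, -0.08], [0.8, -0.13, -0.08], [0.9, -0.15, -0.08], [1.0, -0.17, -0.08], [1.08, -0.18, -0.08], [1.16, -0.19, -0.08]]' --hand '[0, 0, 0, 0, 0, 0, 0, 0]'

```text
clock: 2.95
tcp_pos: [0.5138, 0.1989, 0.0728]
orientation: [-0.26, -3.13, 0.0]
contact_force: [-1.6, 1.3, 0.2]
grip_width: -0.0001
gripper_force: 1.0
```

Call:
servo_tool --turn '[[0, 0, 0], [0, 0, 0], [0, 0, 0], [0, 0, 0], [0, 0, 0], [0, 0, 0]]' --slide '[[0.08, -0.013, 0], [0.16, -0.027, 0], [0.24, -0.04, 0], [0.32, -0.053, 0], [0.4, -0.067, 0], [0.4, -0.067, 0]]' --hand '[0, 0, 0, 0, 0, 0]'

```text
clock: 3.7
tcp_pos: [0.5267, 0.1966, 0.073]
orientation: [0.261, 3.13, 0.0]
contact_force: [0.7, 0.4, -0.7]
grip_width: -0.0002
gripper_force: 0.0
```

```bash
python3 look.py 2
```

```text
scene {'ball': array([0.5408, 0.1809, 0.1245]), 'n': 164, 'nb': 8, 'ang': np.float64(107.0), 'best': np.float64(0.591), 'nfl': 94, 'zrange': (np.float64(0.1), np.float64(0.145)), 'res': np.float64(0.0099)}
top {'ball': array([0.5542, 0.1907, 0.118 ]), 'n': 47, 'nb': 6, 'ang': np.float64(74.0), 'best': np.float64(1.0), 'nfl': 35, 'zrange': (np.float64(0.116), np.float64(0.144)), 'res': np.float64(0.0043)}
3.8 [0.5266 0.1967 0.073 ] [0.261 3.13  0.   ] [ 0.1   0.31 -0.08]
```

View pics/crop2.png

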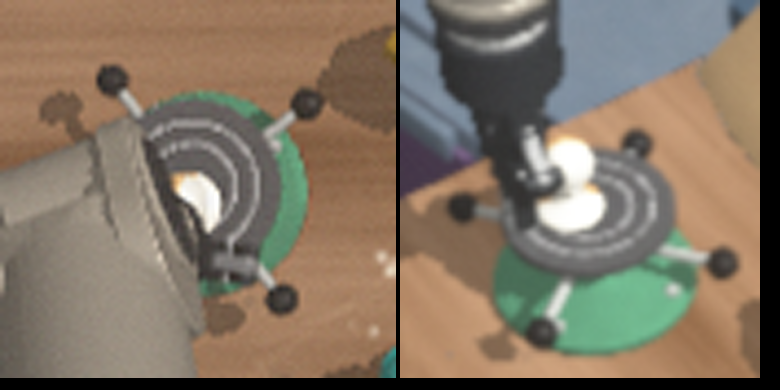

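The finial moved and is still upright: scene ball at crop (572,162), flange at (572,208). I'll back off for a clean measurement.

Call:
servo_tool --turn '[[0, 0, 0], [0, 0, 0], [0, 0, 0]]' --slide '[[-0.5, 0.083, 0], [-1.2, 0.2, 0], [-1.7, 0.28, 0]]' --hand '[0, 0, 0]'

```text
clock: 4.18
tcp_pos: [0.4734, 0.2055, 0.0729]
orientation: [-0.259, -3.13, 0.0]
contact_force: [0.5, 0.1, 0.7]
grip_width: 0.0002
gripper_force: 0.0
```

```bash
sed -i 's/&(P\[...,2\]<.145)/\&(P[...,2]<.140)\&(im.max(2)>140)/' h.py; python3 look.py 3
```

```text
scene {'ball': array([0.5624, 0.1892, 0.1142]), 'n': 125, 'nb': 10, 'ang': np.float64(59.6), 'best': np.float64(0.944), 'nfl': 83, 'zrange': (np.float64(0.1), np.float64(0.134)), 'res': np.float64(0.0016)}
top {'ball': array([0.5567, 0.1894, 0.1142]), 'n': 123, 'nb': 37, 'ang': np.float64(78.0), 'best': np.float64(0.943), 'nfl': 64, 'zrange': (np.float64(0.109), np.float64(0.137)), 'res': np.float64(0.0015)}
4.275 [0.473  0.2057 0.0728] [-0.257 -3.129  0.   ] [-0.51 -0.41  0.08]
```

Call:
servo_tool --turn '[[0, 0, 0], [0, 0, 0], [0, 0, 0], [0, 0, 0], [0, 0, 0], [0, 0, 0], [0, 0, 0], [0, 0, 0]]' --slide '[[0.6, -0.1, 0], [1.1, -0.18, 0], [1.4, -0.23, 0], [1.56, -0.257, 0], [1.65, -0.272, 0], [1.73, -0.285, 0], [1.81, -0.3, 0], [1.89, -0.312, 0]]' --hand '[0, 0, 0, 0, 0, 0, 0, 0]'

```text
clock: 5.28
tcp_pos: [0.5315, 0.196, 0.0728]
orientation: [-0.259, -3.13, 0.0]
contact_force: [-1.2, 1.5, 0.7]
grip_width: -0.0001
gripper_force: 0.6
```

Call:
servo_tool --turn '[[0, 0, 0], [0, 0, 0], [0, 0, 0], [0, 0, 0], [0, 0, 0], [0, 0, 0], [0, 0, 0], [0, 0, 0]]' --slide '[[0.08, -0.013, 0], [0.16, -0.027, 0], [0.22, -0.037, 0], [0.25, -0.041, 0], [0.25, -0.041, 0], [-0.3, 0.05, 0], [-1.0, 0.16, 0], [-2.0, 0.33, 0]]' --hand '[0, 0, 0, 0, 0, 0, 0, 0]'

```text
clock: 6.28
tcp_pos: [0.4709, 0.2059, 0.073]
orientation: [0.261, 3.13, 0.001]
contact_force: [-0.4, 0.3, -0.0]
grip_width: 0.0003
gripper_force: 0.0
```

```bash
python3 look.py 4; python3 - <<'E'
from h import *
# knobs in scene: search near predicted positions
S=np.load('pics/scene4.npz');im=S['im'].max(2).astype(int);c=np.array([.571,.188]);pk=[]
for a in(37.1,-52.8,127.3,-142.9):
    X=[*(c+.092*np.array([np.cos(np.radians(a)),np.sin(np.radians(a))])),.044]
    u,v=np.round(proj('scene',X)).astype(int); k=(im[v-9:v+10,u-9:u+10]<75).astype(np.uint8)
    n,l,s,cc=cv2.connectedComponentsWithStats(k); i=1+np.argmax(s[1:,4]); p=cc[i]+[u-9,v-9]
    Y=ray('scene',*p,.044);pk.append(Y);print(s[i].tolist(),p.round(1),Y.round(4))
pk=np.array(pk);print((pk[0]+pk[3])/2,(pk[1]+pk[2])/2)
E
```

```text
scene {'ball': array([0.5746, 0.1867, 0.1149]), 'n': 125, 'nb': 9, 'ang': np.float64(61.0), 'best': np.float64(0.96), 'nfl': 82, 'zrange': (np.float64(0.101), np.float64(0.136)), 'res': np.float64(0.0016)}
top {'ball': array([0.5689, 0.187 , 0.1134]), 'n': 121, 'nb': 37, 'ang': np.float64(66.5), 'best': np.float64(0.95), 'nfl': 63, 'zrange': (np.float64(0.108), np.float64(0.137)), 'res': np.float64(0.0013)}
6.375 [0.4676 0.2064 0.0726] [-2.550e-01 -3.128e+00  1.000e-03] [ 0.52 -0.09 -1.32]
[8, 7, 4, 3, 8] [221.2 132.9] [0.647  0.2477 0.044 ]
[8, 7, 5, 5, 16] [240.6 160.2] [0.6273 0.1145 0.044 ]
[0, 0, 13, 19, 87] [177.6 148.1] [0.5028 0.2694 0.044 ]
[7, 6, 6, 6, 23] [200.5 175.8] [0.4986 0.1314 0.044 ]
[0.57282064 0.18957519 0.044     ] [0.56506438 0.19194577 0.044     ]
```

View pics/crop4.png

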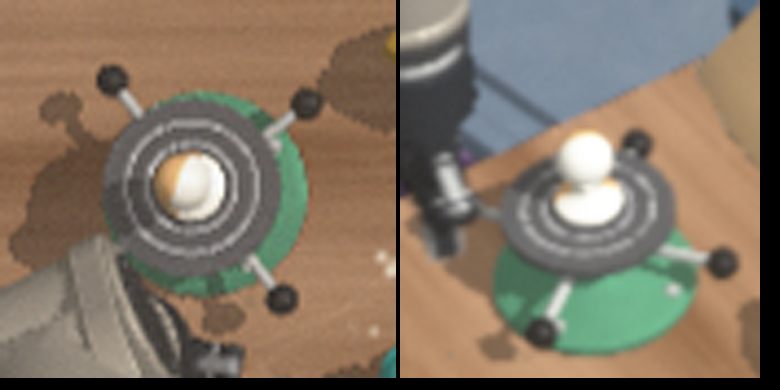

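The finial stands centred within the smallest ring: top crop ring centre (191,187), finial at (190,187). Next I turn the plate counter-clockwise by pushing the left-front knob, at 127°, round the front.

Call:
servo_tool --turn '[[0, 0, 0], [0, 0, 0], [0, 0, 0], [0, 0, 0], [0, 0, 0], [0, 0, 0], [0, 0, 0], [0, 0, 0]]' --slide '[[0, 0.7, 0.8], [0.7, 1.6, 1.4], [1.8, 2.4, 1.4], [2.77, 2.41, 1.0], [2.77, 2.41, 0.2], [2.77, 2.41, -0.6], [2.77, 2.41, -1.1], [2.77, 2.41, -1.15]]' --hand '[0, 0, 0, 0, 0, 0, 0, 0]'

```text
clock: 7.38
tcp_pos: [0.5543, 0.2778, 0.0376]
orientation: [-0.26, -3.13, 0.002]
contact_force: [0.1, 0.5, 0.9]
grip_width: 0.0003
gripper_force: 0.0
```

```bash
python3 look.py 5; python3 - <<'E'
import numpy as np
from h import r
p=r.get_obs()['tcp_pos'][:2]
for a in range(108,225,6):
    q=np.array([.5715,.188])+.093*np.array([np.cos(np.radians(a)),np.sin(np.radians(a))]); print(a,((q-p)/.03).round(2).tolist())
E
```

```text
scene {'ball': array([0.5736, 0.1883, 0.1151]), 'n': 149, 'nb': 8, 'ang': np.float64(29.0), 'best': np.float64(0.846), 'nfl': 85, 'zrange': (np.float64(0.101), np.float64(0.14)), 'res': np.float64(0.0068)}
top {'ball': array([0.5689, 0.1875, 0.1142]), 'n': 125, 'nb': 38, 'ang': np.float64(75.0), 'best': np.float64(0.944), 'nfl': 72, 'zrange': (np.float64(0.112), np.float64(0.137)), 'res': np.float64(0.0024)}
7.475 [0.5553 0.2782 0.0389] [2.60e-01 3.13e+00 1.00e-03] [ 0.73 -0.51 -0.12]
108 [-0.42, -0.06]
114 [-0.72, -0.17]
120 [-1.01, -0.32]
126 [-1.28, -0.5]
132 [-1.54, -0.7]
138 [-1.76, -0.93]
144 [-1.97, -1.18]
150 [-2.15, -1.46]
156 [-2.29, -1.75]
162 [-2.41, -2.05]
168 [-2.49, -2.36]
174 [-2.54, -2.68]
180 [-2.56, -3.01]
186 [-2.54, -3.33]
192 [-2.49, -3.65]
198 [-2.41, -3.96]
204 [-2.29, -4.27]
210 [-2.15, -4.56]
216 [-1.97, -4.83]
222 [-1.76, -5.08]
```

View pics/crop5.png

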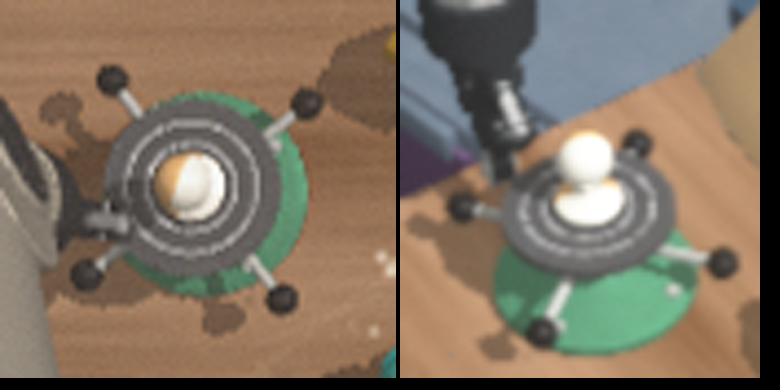

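Fingers are down behind the left-front knob: knob at top crop (87,273), fingers at (100,215).

Call:
servo_tool --turn '[[0, 0, 0], [0, 0, 0], [0, 0, 0], [0, 0, 0], [0, 0, 0], [0, 0, 0], [0, 0, 0], [0, 0, 0]]' --slide '[[-0.22, 0.02, 0], [-0.42, -0.02, 0], [-0.57, -0.06, 0], [-0.75, -0.13, 0], [-1.02, -0.28, 0], [-1.3, -0.46, 0], [-1.55, -0.66, 0], [-1.79, -0.89, 0]]' --hand '[0, 0, 0, 0, 0, 0, 0, 0]'

```text
clock: 8.48
tcp_pos: [0.5007, 0.251, 0.0385]
orientation: [-0.26, -3.131, -0.0]
contact_force: [0.6, 0.2, 0.2]
grip_width: 0.0001
gripper_force: 0.3
```

```bash
python3 look.py 6;python3 - <<'E'
import numpy as np
from h import r
p=r.get_obs()['tcp_pos'][:2]
for a in range(138,225,6):
    q=np.array([.5715,.188])+.094*np.array([np.cos(np.radians(a)),np.sin(np.radians(a))]); print(a,((q-p)/.03).round(2).tolist())
E
```

```text
scene {'ball': array([0.5744, 0.1868, 0.1146]), 'n': 134, 'nb': 14, 'ang': np.float64(81.0), 'best': np.float64(0.925), 'nfl': 84, 'zrange': (np.float64(0.101), np.float64(0.135)), 'res': np.float64(0.0057)}
top {'ball': array([0.5697, 0.1865, 0.1133]), 'n': 120, 'nb': 37, 'ang': np.float64(101.5), 'best': np.float64(0.942), 'nfl': 72, 'zrange': (np.float64(0.114), np.float64(0.135)), 'res': np.float64(0.0015)}
8.575 [0.5    0.25   0.0382] [-2.610e-01 -3.129e+00  2.000e-03] [-0.26 -0.25 -0.07]
138 [0.05, 0.03]
144 [-0.15, -0.23]
150 [-0.33, -0.5]
156 [-0.48, -0.79]
162 [-0.6, -1.1]
168 [-0.68, -1.42]
174 [-0.73, -1.74]
180 [-0.75, -2.07]
186 [-0.73, -2.4]
192 [-0.68, -2.72]
198 [-0.6, -3.04]
204 [-0.48, -3.34]
210 [-0.33, -3.63]
216 [-0.15, -3.91]
222 [0.05, -4.16]
```

View pics/crop6.png

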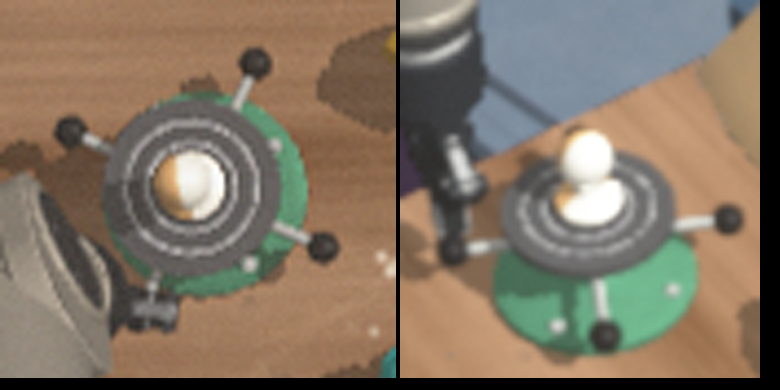

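The plate turned about 27° (knob now near top crop (150,300)), and the finial rode along, still centred. I continue.

Call:
servo_tool --turn '[[0, 0, 0], [0, 0, 0], [0, 0, 0], [0, 0, 0], [0, 0, 0], [0, 0, 0], [0, 0, 0], [0, 0, 0]]' --slide '[[-0.08, -0.12, 0], [-0.2, -0.3, 0], [-0.33, -0.5, 0], [-0.48, -0.79, 0], [-0.6, -1.1, 0], [-0.68, -1.42, 0], [-0.73, -1.74, 0], [-0.75, -2.07, 0]]' --hand '[0, 0, 0, 0, 0, 0, 0, 0]'

```text
clock: 9.57
tcp_pos: [0.4789, 0.1886, 0.0385]
orientation: [0.26, 3.131, 0.0]
contact_force: [0.9, 0.1, -0.2]
grip_width: 0.0002
gripper_force: 0.5
```

Call:
servo_tool --turn '[[0, 0, 0], [0, 0, 0], [0, 0, 0], [0, 0, 0], [0, 0, 0]]' --slide '[[0.02, -0.33, 0], [0.07, -0.65, 0], [0.13, -0.9, 0], [0.18, -1.05, 0], [0.18, -1.05, 0]]' --hand '[0, 0, 0, 0, 0]'

```text
clock: 10.2
tcp_pos: [0.4842, 0.1572, 0.0383]
orientation: [-0.261, -3.13, 0.001]
contact_force: [0.1, -0.4, 0.3]
grip_width: 0.0
gripper_force: 0.0
```

```bash
python3 look.py 7
```

```text
scene {'ball': array([0.5755, 0.1876, 0.1144]), 'n': 123, 'nb': 50, 'ang': np.float64(142.5), 'best': np.float64(0.959), 'nfl': 88, 'zrange': (np.float64(0.104), np.float64(0.136)), 'res': np.float64(0.0016)}
top {'ball': array([0.5699, 0.188 , 0.1136]), 'n': 125, 'nb': 56, 'ang': np.float64(157.5), 'best': np.float64(1.0), 'nfl': 55, 'zrange': (np.float64(0.111), np.float64(0.135)), 'res': np.float64(0.0014)}
10.3 [0.4841 0.1578 0.0383] [-0.26  -3.131  0.   ] [ 0.36 -0.14  0.65]
```

View pics/crop7.png

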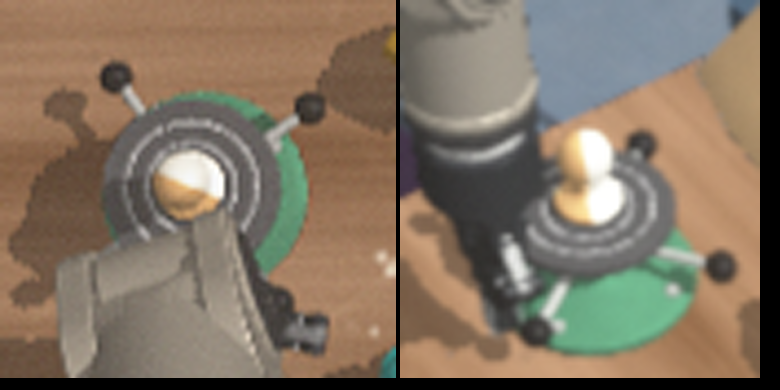

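```bash
cat >> h.py <<'E'
def bare(n,im,x):
    """project sphere centre x (world), refine nothing; subpixel ray-sphere points, soft colour, logistic fit through the axis"""
    f,cx,cy,R,t=K(n); o=-R.T@t; k=6
    big=cv2.resize(im,None,fx=k,fy=k,interpolation=cv2.INTER_CUBIC).astype(float)
    u0,v0=proj(n,x); out=[]
    U,V=np.meshgrid(np.arange(u0-9,u0+9,1/k),np.arange(v0-9,v0+9,1/k))
    D=np.stack([(U-cx)/f,(V-cy)/f,np.ones_like(U)],-1)@R; D/=np.linalg.norm(D,axis=-1,keepdims=True)
    b=D@(x-o); h=b*b-((x-o)@(x-o)-.0165**2); ok=h>0   # stay inside the rim
    Pt=o+D*(b-np.sqrt(h.clip(0)))[...,None]-x
    ok&=Pt[...,2]>-.010
    C=big[np.round((V+.5)*k-.5).astype(int),np.round((U+.5)*k-.5).astype(int)]
    s=(1-C[...,2]/C[...,0].clip(1))[ok]; q=Pt[ok][:,:2]
    th,_=cv2.threshold((s.clip(0,1)*255).astype(np.uint8),0,255,cv2.THRESH_OTSU); lab=s*255>th
    res=[]
    A=np.radians(np.arange(0,360,.5))
    for off in (0,None):
        best=(0,)
        for a in A:
            p=q@[np.cos(a),np.sin(a)]
            for e in ([0.] if off==0 else np.arange(-.003,.0031,.0005)):
                m=np.mean((p>e)==lab)
                if m>best[0]: best=(m,np.degrees(a),e)
        res.append(tuple(np.round(best,4)))
    return res,th
E
cat > ang.py <<'E'
import sys
from h import *
for tag in sys.argv[1:]:
  for n in('top','scene'):
    A=np.load(f'pics/{n}{tag}.npz'); x=finial(n,A['im'],A['d'],(.571,.188))['ball']; print(tag,n,x,bare(n,A['im'],x))
E
python3 ang.py 4 7
```

```text
4 top [0.5689 0.187  0.1134] ([(np.float64(0.933), np.float64(67.5), np.float64(0.0)), (np.float64(0.987), np.float64(73.0), np.float64(0.0015))], 65.0)
4 scene [0.5746 0.1867 0.1149] ([(np.float64(0.9612), np.float64(65.5), np.float64(0.0)), (np.float64(0.9906), np.float64(73.0), np.float64(0.0015))], 38.0)
7 top [0.5699 0.188  0.1136] ([(np.float64(0.9799), np.float64(157.0), np.float64(0.0)), (np.float64(0.9875), np.float64(156.5), np.float64(-0.0005))], 64.0)
7 scene [0.5755 0.1876 0.1144] ([(np.float64(0.9426), np.float64(147.0), np.float64(0.0)), (np.float64(0.9787), np.float64(159.0), np.float64(0.003))], 56.0)
```

Call:
servo_tool --turn '[[0, 0, 0], [0, 0, 0], [0, 0, 0], [0, 0, 0], [0, 0, 0], [0, 0, 0], [0, 0, 0]]' --slide '[[0.07, -0.25, 0], [0.17, -0.51, 0], [0.3, -0.73, 0], [0.4, -0.88, 0], [0.46, -0.95, 0], [0.46, -0.95, 0], [0.2, -0.5, 0]]' --hand '[0, 0, 0, 0, 0, 0, 0]'

```text
clock: 11.18
tcp_pos: [0.4904, 0.1422, 0.0384]
orientation: [0.264, 3.13, -0.001]
contact_force: [0.1, 0.6, -0.5]
grip_width: 0.0002
gripper_force: 0.0
```

Call:
servo_tool --turn '[[0, 0, 0], [0, 0, 0], [0, 0, 0], [0, 0, 0]]' --slide '[[-0.4, 0.8, 0], [-0.6, 1.6, 0.8], [-0.9, 2.6, 1.5], [-0.9, 2.6, 1.5]]' --hand '[0, 0, 0, 0]'

```text
clock: 11.68
tcp_pos: [0.4624, 0.2253, 0.0848]
orientation: [0.251, 3.13, 0.005]
contact_force: [0.4, 0.2, -0.6]
grip_width: 0.0001
gripper_force: 0.0
```

```bash
python3 look.py 8; python3 ang.py 8; python3 - <<'E'
from h import *
# knobs in top frame, same blob method
im=np.load('pics/top8.npz')['im'].max(2).astype(int)
c=np.array([.5706,.1881])
for base in(37.1,-52.8,127.3,-142.9):
    a=np.radians(base+20);X=[*(c+.092*np.array([np.cos(a),np.sin(a)])),.044];u,v=np.round(proj('top',X)).astype(int)
    n,l,s,cc=cv2.connectedComponentsWithStats((im[v-8:v+9,u-8:u+9]<85).astype(np.uint8))
    if n<2: continue
    i=1+np.argmax(s[1:,4]);Y=ray('top',*(cc[i]+[u-8,v-8]),.044)[:2]-c
    print(s[i,4],np.linalg.norm(Y).round(4),np.degrees(np.arctan2(Y[1],Y[0])).round(1))
E
```

```text
scene {'ball': array([0.5755, 0.1874, 0.1146]), 'n': 124, 'nb': 63, 'ang': np.float64(162.5), 'best': np.float64(0.944), 'nfl': 79, 'zrange': (np.float64(0.1), np.float64(0.136)), 'res': np.float64(0.0016)}
top {'ball': array([0.5704, 0.1873, 0.1138]), 'n': 127, 'nb': 60, 'ang': np.float64(169.0), 'best': np.float64(0.976), 'nfl': 63, 'zrange': (np.float64(0.107), np.float64(0.134)), 'res': np.float64(0.0015)}
11.775 [0.4624 0.2214 0.0833] [-0.257 -3.131 -0.   ] [ 0.03 -0.78 -0.82]
8 top [0.5704 0.1873 0.1138] ([(np.float64(0.9919), np.float64(172.0), np.float64(0.0)), (np.float64(0.9919), np.float64(172.0), np.float64(0.0))], 66.0)
8 scene [0.5755 0.1874 0.1146] ([(np.float64(0.9415), np.float64(166.5), np.float64(0.0)), (np.float64(0.9677), np.float64(174.5), np.float64(0.0025))], 56.0)
31 0.0923 54.0
36 0.0926 -36.1
116 0.0982 145.9
34 0.0917 -126.5
```

View pics/crop8.png

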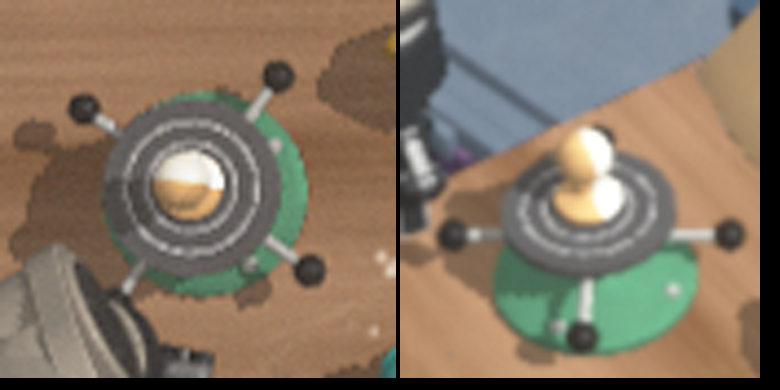

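The bare side now faces nearly front. I need a finer angle, so I'll compare the seam fit across all the saved frames (numbers only).

```bash
cat >> h.py <<'E'
def seam(n,im,x,k=6,rim=.0165):
    """least squares: 1-B/R = a+b*tanh((q.dir-off)/w) over sphere points"""
    f,cx,cy,R,t=K(n); o=-R.T@t; u0,v0=proj(n,x)
    V,U=np.mgrid[int(v0)-9:int(v0)+10,int(u0)-9:int(u0)+10]
    D=np.stack([(U-cx)/f,(V-cy)/f,np.ones(U.shape)],-1)@R; D/=np.linalg.norm(D,axis=-1,keepdims=True)
    b=D@(x-o); h=b*b-((x-o)@(x-o)-rim**2); Pt=o+D*(b-np.sqrt(h.clip(0)))[...,None]-x
    ok=(h>0)&(Pt[...,2]>-.012); C=im[V,U].astype(float); s=(1-C[...,2]/C[...,0].clip(1))[ok]; q=Pt[ok][:,:2]
    best=None
    for a0 in range(0,360,45):
        m=least_squares(lambda p:p[0]+abs(p[1])*np.tanh((q@[np.cos(p[2]),np.sin(p[2])]-p[3]*.001)/.0015)-s,[.25,.2,np.radians(a0),0],loss='soft_l1',f_scale=.05)
        if best is None or m.cost<best.cost: best=m
    J=best.jac; cov=np.linalg.pinv(J.T@J)*2*best.cost/len(s)
    return (np.degrees(best.x[2])%360).round(1),best.x[3].round(2),np.degrees(cov[2,2]**.5).round(1),(best.x[0]-abs(best.x[1])).round(2),(best.x[0]+abs(best.x[1])).round(2)
def knobrot(im,guess):
    g=im.max(2).astype(int);c=np.array([.5706,.1881]);o=[]
    for base in(37.1,-52.8,127.3,-142.9):
        a=np.radians(base+guess);u,v=np.round(proj('top',[*(c+.092*np.array([np.cos(a),np.sin(a)])),.044])).astype(int)
        n,l,s,cc=cv2.connectedComponentsWithStats((g[v-8:v+9,u-8:u+9]<85).astype(np.uint8))
        if n<2: continue
        i=1+np.argmax(s[1:,4]);Y=ray('top',*(cc[i]+[u-8,v-8]),.044)[:2]-c
        if 22<s[i,4]<48 and abs(np.linalg.norm(Y)-.092)<.003: o.append(round((np.degrees(np.arctan2(Y[1],Y[0]))-base+45)%90-45,1))
    return o
E
cat > ang2.py <<'E'
import sys
from h import *
for tag,g in zip(sys.argv[1::2],sys.argv[2::2]):
  for n in('top','scene'):
    A=np.load(f'pics/{n}{tag}.npz'); x=finial(n,A['im'],A['d'],(.571,.188))['ball']; print(tag,n,x,*seam(n,A['im'],x),knobrot(A['im'],float(g)) if n=='top' else '')
E
python3 ang2.py 0 0 1 0 3 0 4 0 6 26 7 -2 8 17
```

```text
0 top [0.5429 0.1924 0.1138] 76.5 2.18 0.5 0.06 0.46 [np.float64(-0.0), np.float64(-0.0), np.float64(-0.0), np.float64(0.0)]
0 scene [0.5486 0.1923 0.1142] 73.5 3.27 1.0 0.03 0.34 
1 top [0.5428 0.1925 0.1143] 76.3 2.01 0.5 0.06 0.46 [np.float64(-0.0), np.float64(-0.1), np.float64(0.0)]
1 scene [0.5486 0.1926 0.1144] 73.8 2.53 0.9 0.03 0.33 
3 top [0.5567 0.1894 0.1142] 72.9 1.7 0.5 0.06 0.46 [np.float64(-0.0), np.float64(0.2), np.float64(0.0)]
3 scene [0.5624 0.1892 0.1142] 72.8 1.96 1.1 0.03 0.26 
4 top [0.5689 0.187  0.1134] 73.4 1.85 0.6 0.07 0.46 [np.float64(-0.1), np.float64(0.2), np.float64(0.0)]
4 scene [0.5746 0.1867 0.1149] 71.6 2.61 0.9 0.03 0.35 
6 top [0.5697 0.1865 0.1133] 99.0 1.62 0.6 0.06 0.46 [np.float64(27.9), np.float64(27.5), np.float64(27.4)]
6 scene [0.5744 0.1868 0.1146] 100.8 2.91 0.6 0.03 0.38 
7 top [0.5699 0.188  0.1136] 157.0 -0.53 0.6 0.05 0.46 [np.float64(-1.8), np.float64(-2.1)]
7 scene [0.5755 0.1876 0.1144] 158.4 2.91 0.9 0.02 0.43 
8 top [0.5704 0.1873 0.1138] 172.2 -0.2 0.6 0.06 0.46 [np.float64(16.9), np.float64(16.7), np.float64(16.4)]
8 scene [0.5755 0.1874 0.1146] 176.9 3.27 1.2 0.03 0.42
```

```bash
sed -i "s/; print(tag,n,x,/; x=x+(np.array([.0003,.002,0]) if n=='top' else np.array([-.002,.0024,0])); print(tag,n,x,/" ang2.py; python3 ang2.py 0 0 3 0 4 0 6 26 7 -2 8 17 | cut -c1-90
```

```text
0 top [0.5432 0.1944 0.1138] 76.7 0.09 0.5 0.06 0.46 [np.float64(-0.0), np.float64(-0.0), 
0 scene [0.5466 0.1947 0.1142] 85.5 1.21 0.7 0.03 0.37 
3 top [0.557  0.1914 0.1142] 73.1 -0.39 0.6 0.06 0.45 [np.float64(-0.0), np.float64(0.2), 
3 scene [0.5604 0.1916 0.1142] 84.2 0.58 1.0 0.03 0.33 
4 top [0.5692 0.189  0.1134] 73.5 -0.22 0.6 0.06 0.45 [np.float64(-0.1), np.float64(0.2), 
4 scene [0.5726 0.1891 0.1149] 81.6 0.28 1.2 0.03 0.35 
6 top [0.57   0.1885 0.1133] 98.5 -0.41 0.6 0.06 0.45 [np.float64(27.9), np.float64(27.5),
6 scene [0.5724 0.1892 0.1146] 104.7 -0.05 0.9 0.02 0.38 
7 top [0.5702 0.19   0.1136] 156.0 -1.02 0.7 0.05 0.45 [np.float64(-1.8), np.float64(-2.1)
7 scene [0.5735 0.19   0.1144] 159.0 0.06 1.1 0.01 0.42 
8 top [0.5707 0.1893 0.1138] 172.7 -0.17 0.5 0.06 0.46 [np.float64(16.9), np.float64(16.7)
8 scene [0.5735 0.1898 0.1146] 175.3 0.16 1.2 0.02 0.42
```

Call:
servo_tool --turn '[[0, 0, 0], [0, 0, 0], [0, 0, 0], [0, 0, 0], [0, 0, 0]]' --slide '[[0.4, -1.5, 0], [0.8, -2.44, 0], [0.8, -2.44, -0.9], [0.8, -2.44, -1.5], [0.8, -2.44, -1.5]]' --hand '[0, 0, 0, 0, 0]'

```text
clock: 12.4
tcp_pos: [0.4856, 0.1459, 0.0367]
orientation: [-0.262, -3.127, 0.004]
contact_force: [-0.7, 0.7, -0.6]
grip_width: -0.0001
gripper_force: 0.0
```

```bash
python3 -c "
from h import *
o=r.get_obs();p=o['tcp_pos'];print(p,o['contact_force'].round(1))
for a in (212,218.6,221,223.6):
  q=np.array([.5715,.188])+.094*np.array([np.cos(np.radians(a)),np.sin(np.radians(a))]); print(a,((q-p[:2])/.03).round(2))
print((.0385-p[2])/.03)"
```

```text
[0.48558104 0.14591443 0.03672076] [-0.7  0.7 -0.6]
212 [ 0.21 -0.26]
218.6 [ 0.42 -0.55]
221 [ 0.5  -0.65]
223.6 [ 0.59 -0.76]
0.059307874669726576
```

Call:
servo_tool --turn '[[0, 0, 0], [0, 0, 0], [0, 0, 0], [0, 0, 0], [0, 0, 0], [0, 0, 0], [0, 0, 0], [0, 0, 0]]' --slide '[[0.15, -0.26, 0], [0.28, -0.45, 0], [0.38, -0.6, 0], [0.43, -0.67, 0], [0.49, -0.74, 0], [0.54, -0.81, 0], [0.54, -0.81, 0], [0.3, -0.5, 0]]' --hand '[0, 0, 0, 0, 0, 0, 0, 0]'

```text
clock: 13.4
tcp_pos: [0.4964, 0.1321, 0.0384]
orientation: [0.263, 3.13, -0.0]
contact_force: [0.2, -0.1, -0.1]
grip_width: -0.0001
gripper_force: 0.0
```

Call:
servo_tool --turn '[[0, 0, 0], [0, 0, 0], [0, 0, 0], [0, 0, 0], [0, 0, 0]]' --slide '[[-0.5, 0.5, 0], [-1.0, 1.2, 0.8], [-1.5, 2.6, 2], [-2, 4, 3], [-2, 4, 3]]' --hand '[0, 0, 0, 0, 0]'

```text
clock: 14.02
tcp_pos: [0.4353, 0.2582, 0.1306]
orientation: [0.248, 3.129, 0.008]
contact_force: [0.2, -0.5, -1.3]
grip_width: -0.0002
gripper_force: 0.0
```

```bash
python3 look.py 9; python3 ang2.py 9 21 8 17; python3 - <<'E'
from h import *
# flange + ball seam straight in the top image: sub-pixel seam row per column
for tag in('8','9'):
    im=np.load(f'pics/top{tag}.npz')['im'].astype(float); s=1-im[...,2]/im[...,0].clip(1)
    u0,v0=proj('top',[.5705,.189,.114]).round().astype(int); us=[];vs=[]
    for u in range(u0-7,u0+8):
        for v in range(v0-6,v0+6):
            if s[v,u]<.25<=s[v+1,u]: us.append(u);vs.append(v+(.25-s[v,u])/(s[v+1,u]-s[v,u]));break
    P=np.array([ray('top',a,b,.125)[:2] for a,b in zip(us,vs)]); k=np.polyfit(P[:,1],P[:,0],1)[0]
    print(tag,len(us),'normal',180-np.degrees(np.arctan(k)),np.round(vs,1))
E
```

```text
scene {'ball': array([0.5754, 0.1877, 0.1149]), 'n': 121, 'nb': 64, 'ang': np.float64(164.4), 'best': np.float64(0.926), 'nfl': 91, 'zrange': (np.float64(0.104), np.float64(0.135)), 'res': np.float64(0.0014)}
top {'ball': array([0.5702, 0.1877, 0.1138]), 'n': 127, 'nb': 67, 'ang': np.float64(178.3), 'best': np.float64(0.992), 'nfl': 59, 'zrange': (np.float64(0.112), np.float64(0.135)), 'res': np.float64(0.0013)}
14.125 [0.4354 0.2531 0.1284] [-0.257 -3.131 -0.   ] [-0.1  -1.63 -0.22]
9 top [0.5705 0.1897 0.1138] 179.2 -0.17 0.6 0.07 0.46 [np.float64(21.2), np.float64(21.2), np.float64(20.7), np.float64(20.9)]
9 scene [0.5734 0.1901 0.1149] 179.1 0.5 1.3 0.02 0.42 
8 top [0.5707 0.1893 0.1138] 172.7 -0.17 0.5 0.06 0.46 [np.float64(16.9), np.float64(16.7), np.float64(16.4)]
8 scene [0.5735 0.1898 0.1146] 175.3 0.16 1.2 0.02 0.42 
8 14 normal 173.12028607387083 [185.8 185.2 185.3 185.2 185.3 185.4 185.5 185.8 185.9 186.1 186.2 186.1
 186.3 187. ]
9 14 normal 179.20421218068307 [186.9 185.4 185.4 185.5 185.5 185.6 185.5 185.6 185.6 185.7 185.6 185.7
 185.6 186.4]
```

```bash
python3 -c "
from h import r
print(r.hand_in())"
```

```text
the job is handed in; nothing more can be done
None
```

Handed in at about 14 s: the finial stands within about 2 mm of the plate's centre, and its bare side measures 179° in both views (180° is straight to the front edge), though adding up the knob rotation suggests up to 184°; the arm is clear.

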